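# Log in a sample jar with the bench barcode scanner

## Task

Log in the tall sample jar: stand it upright on the bench about a hand's breadth straight in front of the scanner's window with its barcode facing squarely into the window, then squeeze the scanner's trigger fully against the handle and let it go. Then stand the jar upright on the floor of the steel tray, beside the two jars already logged. Set the glass down gently, do not drop or tip it, and leave the other jars and glassware where they are.

Things in the scene. Friction and masses are not known exactly. Their poses are not given: they have to be found in the camera images.
- sample_jar: The only tall jar: loose glass jar with brass-coloured lid, 62 mm diameter all the way up, 130 mm high, 0.35 to 0.6 kg. Origin: centre of underside, z up; +x points out through the middle of its barcode label. A 14 mm white seal strip on the lid runs from its middle to the label side. Starts on the bench right of the scanner, in one of three places (squat jars in the others).
- label (a point): Middle of the sample jar's paper barcode label (66 mm tall), on the glass, 62 mm above the underside, 31 mm from the jar's axis; axes as the jar's, +x out of the label.
- scanner: Pistol-grip barcode scanner lying on its side in a stand's clamp, all fixed. Origin on the bench below the handle beside the trigger tip; z up, -x along the handle to its butt (towards the robot, turned up to 0.2 rad), +y the way the window looks. Handle: x -63 to 45, y -16 to 16, z 85 to 115 mm; butt cap to x -93, 40 mm deep. Fingers can straddle handle and trigger from above, closing along y.
- scan_head (a point): Middle of the scanner's head, at (74.5, 22.5, 100) mm in the scanner's frame. Head: x 45 to 104, y -40 to 75, z 67 to 133 mm; nose bezel y 74 to 100, x 41 to 108, z 63 to 137 mm. Aluminium clamp prongs over and under the head reach z 143 mm at x 55 to 120, y -5 to 5 mm.
- stand_rod (a point): Foot of the stand's 12 mm upright rod, at (205, 0, 10) mm in the scanner's frame; the rod rises to z 250 mm. Base plate of the stand: x 35 to 235, y -65 to 65 mm, 10 mm thick.
- scan_window (a point): Middle of the reading window, at (74.5, 100, 100) mm in the scanner's frame, with the same axes: it looks along +y. It reads a label 40 to 140 mm in front of it, the jar's axis within 25 mm sideways (x) of its own, turned no more than 25 degrees from facing it, on a jar standing on the bench (the height is then right).
- trigger (a joint): Trigger, rad: 0 released, 0.28 fully squeezed against the handle (counts as squeezed above 0.22, released below 0.04). Sprung blade 50 mm long, 20 mm high, 8 mm thick on the handle's +y side, hinged next to the head about a vertical axis at (40, 20.5, 100) mm in the scanner's frame, free end towards the butt. Takes 1.5 N at the free end to start, 5 N to squeeze fully; springs back.
- trigger_tip (a point): Point on the trigger's outer face, 44 mm from the hinge, near its free end; moves with it. At rest at (-1, 36.5, 100) mm in the scanner's frame; the very end of the blade stands out to y 39 mm (55 mm over the handle's back). Fully squeezed, the blade lies along the handle and its outer face is at y 24.5 mm (40.5 mm over the back).
- tray: Fixed steel tray, 280 mm (x) by 180 mm (y), 22 mm high, walls and floor 3 mm thick, on the bench at the left. Origin: centre of its underside, z up. Two squat jars, already logged, stand in its +x half at about (85, 42) and (85, -42) mm; the rest of it, -x half, is free.
- squat_a: Squat screw-lid jar, 72 mm diameter, 70 mm high, waiting at the right of the bench; leave it alone. Origin: centre of its underside.
- squat_b: The other squat jar waiting at the right, same size; leave it alone.
- squat_c: Squat jar, same size, already logged, standing in the tray at (85, 42) mm; leave it alone.
- squat_d: Squat jar, same size, already logged, standing in the tray at (85, -42) mm; leave it alone.
- flask: Conical flask, 82 mm diameter at the foot, 130 mm high, loose at the back of the bench, left of the stand; leave it alone. Origin: centre of its underside.

How it is judged:
By the outcome, as a careful person would: the job done as asked, in the order asked, and still so for the second after the job is handed in, with the robot touching nothing.
It also fails if it takes over 70 s, if anything falls off the work surface, if the arm or the gripper's body presses on something with over 40 N, if the wrist force passes 120 N, or if a joint passes its speed limit or range.

## Robot

A 6-joint arm with a two-finger parallel gripper is mounted at the origin on the work surface. World frame = base frame: x ahead of the robot, y to its left, z up, the work surface at z = 0. Lengths are in mm, angles in degrees, forces in N, time in s.
With the tool pointing down it reaches from about 325 to 775 mm from the base axis. Payload 5.5 kg.
Tool frame: the origin (TCP) lies midway between the tips of the shut fingers; the grasp point (between the pads) lies 19 mm behind it; z points along the fingers, y is the line along which they close (so a half turn about z gives the same grasp; the last joint's range is limited). The gripper opens to 85 mm and grips with 20 to 120 N. Pads are 22 mm wide; open, the fingers measure 114 mm over their backs; the gripper's body (76 mm by 85 mm) begins 54 mm behind the grasp point. The pads swing forward as they close: fully open they stand 13 mm farther back than shut.
Start: joints at [73.47, 5.22, 70.514, -0, 104.267, -3.249], TCP at [137.841, 583.966, 209.975] pointing down, gripper open.
Joint ranges: [-164.24, 164.24], [-49.07, 125.15], [9.68, 141.18], [-86.29, 266.29], [3.28, 154.24], [-151.56, 151.56]. Speed limits (degrees/s): [147.25, 147.25, 172.46, 180, 180, 180].

## Interface

Orientations are given as a 3x3 rotation matrix whose columns are the frame's x, y, z axes.
In Python, from plant import bot, snapshot, camera_params, sign_off gives the robot as it stands.
- The arm moves only by the tool play_rows, never from a script. Its arguments are lists of equal length, an entry for each row: "travel": the shift along the tool's x, y, z in m, a list of three; "rot": the turn, a rotation vector about the tool's x, y, z in degrees, a list of three. A call has 1 to 5 rows; each row is the pose to reach, as a shift and turn from the pose commanded when the call began, along the tool's axes at that moment; what a row does not reach only later rows make up. A row lasts 1/12 s, in which the tool goes at most 41.7 mm and 7.16 degrees, less where a joint would pass 70% of its speed; a pose out of reach is approached as far as the arm can. A call with a gripper value outside its range is refused whole. "jaw" is the opening, from -1 (shut) to 1 (fully open), set as the call begins (left out, the last holds). The fingers move at their own pace and stop on an object; "force" is the grip in N (left out, the last holds). Time passes only in rows, so rows that repeat a pose let the fingers close. It gives the time, the measured TCP pose, the force, the opening and the grip force at its end, in the units of the state.
- bot.sense(): the state, without advancing time (a new reading comes with each control period).
- snapshot(name): name is "side" or "top" or "wrist"; returns (picture, depth): 384x512x3 uint8, blue, green, red; 384x512 float32, mm along the optical axis (not along the pixel's ray), 0 where there is no reading.
- camera_params(name): a dict with "mtx" (3x3 intrinsics, pixels), "eye" and "orientation" of the camera in the world; the wrist camera has in their place "hand_eye" (4x4, takes a point from camera to tool coordinates, whose origin is the TCP and whose axes are the flange's). Camera axes: x right, y up, looking along -z (the intrinsics and any distortion apply to the point x, -y, -z); pixel columns grow to the right and rows downward; lengths in mm; the calibration is good to about 2 mm. A picture is of the moment at which its call begins: read the wrist's pose just before it. camera_params takes no time and is no camera call.
- sign_off(): hands the job in; it is judged then, once.
The state is a dict: "time": time; "joints": joint angles; "joint_vel": joint speeds; "joint_torque": joint torques, N m; "ee_pos": TCP position; "orientation": TCP orientation; "force": force on the tool from outside, world axes, zero at the start; "ft_torque": the same for the moment, N m; "finger_gap": opening from 0.0 (shut) to 1.0 (fully open); "grasp_force": force on a finger pad.
Only numpy, scipy, OpenCV 4.12 (cv2) and the standard library are available. Lean on these libraries where they do the work, as an engineer would, in place of code of your own. Each camera call takes 0.05 s, during which the arm holds its last target. There are 200 camera calls.

## Working session

There is one attempt and no reset: what is moved stays moved. The work goes in short steps, Python scripts to look and compute and a tool call to move; the robot and the scene stay as the last step left them, time stands still between calls to the robot, and variables do not carry over. Pictures are saved under pics/ and viewed, at most 10 in all, crops included, and the job is handed in when it is done.

Besides the shell and the picture viewer there is one more tool, called after "Request:" as a command line: name --argument value ..., lists and objects as JSON in quotes. play_rows: Moves the arm, as the interface text tells. Its arguments: {"type":"object","properties":{"travel":{"type":"array","items":{"type":"array","items":{"type":"number"}}},"rot":{"type":"array","items":{"type":"array","items":{"type":"number"}}},"jaw":{"type":"number"},"force":{"type":"number"}},"required":["travel","rot"]}

```bash
mkdir -p pics; ls
cat > h.py <<'E'
import numpy as np, cv2
from plant import bot, snapshot, camera_params, sign_off
def cloud(name):
    s=bot.sense(); im,d=snapshot(name); p=camera_params(name); K=np.array(p["mtx"],float)
    v,u=np.mgrid[:384,:512]
    pc=np.stack([(u-K[0,2])/K[0,0]*d,-(v-K[1,2])/K[1,1]*d,-d],-1)
    if "hand_eye" in p:
        T=np.array(p["hand_eye"]); R=np.array(s["orientation"]); 
        pc=(pc@T[:3,:3].T+T[:3,3])@R.T+np.array(s["ee_pos"])
    else: pc=pc@np.array(p["orientation"]).T+np.array(p["eye"])
    pc[d==0]=np.nan
    return im,pc
E
python3 - <<'E'
from h import *
for n in ("top","side"):
    im,pc=cloud(n); np.save(n+".npy",pc); cv2.imwrite(f"pics/{n}0.png",im); print(camera_params(n))
print(bot.sense())
E
```

```text
pics
{'mtx': array([[459.26219366,   0.        , 257.95811   ],
       [  0.        , 459.26219366, 190.32405469],
       [  0.        ,   0.        ,   1.        ]]), 'eye': array([ 491.05928   ,   14.96778937, 1403.0784794 ]), 'orientation': array([[-0.00147257,  0.99736097, -0.07258732],
       [-0.99974838, -0.00309305, -0.02221716],
       [-0.02238304,  0.07253634,  0.99711458]])}
{'mtx': array([[368.93822811,   0.        , 258.73758162],
       [  0.        , 368.93822811, 188.42064143],
       [  0.        ,   0.        ,   1.        ]]), 'eye': array([ -64.45376472, -580.80696045,  838.05975938]), 'orientation': array([[ 0.70025294,  0.46469985, -0.54194083],
       [-0.71389063,  0.45321556, -0.53381254],
       [-0.00244659,  0.76069028,  0.6491104 ]])}
{'time': 0.1, 'joints': array([ 7.34694027e+01,  5.25892192e+00,  7.05765410e+01,  1.06735638e-03,
        1.04267844e+02, -3.24786778e+00]), 'joint_vel': array([-0.04620998, -0.11434068, -0.0225323 ,  0.0063448 ,  0.06839498,
       -0.02591605]), 'joint_torque': array([ 1.60880110e-03, -4.60216463e+01, -4.19219577e+01, -7.67361666e-05,
        1.06037903e-02,  1.42102283e-05]), 'ee_pos': array([137.75425838, 583.65964622, 208.94727265]), 'orientation': array([[-9.73249191e-01,  2.29751456e-01, -5.30325015e-04],
       [ 2.29752036e-01,  9.73247672e-01, -1.72338914e-03],
       [ 1.20186423e-04, -1.79913034e-03, -9.99998374e-01]]), 'force': array([-0.3452899 ,  0.77194761, -0.34610267]), 'ft_torque': array([-0.04004664, -0.0547114 , -0.04694998]), 'grasp_force': 0.0, 'finger_gap': 1.0000302071716993}
```

View pics/top0.png

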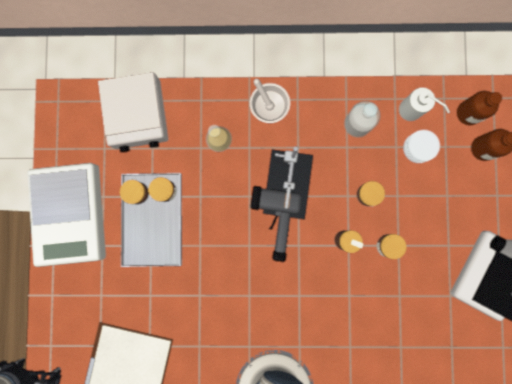

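View pics/side0.png

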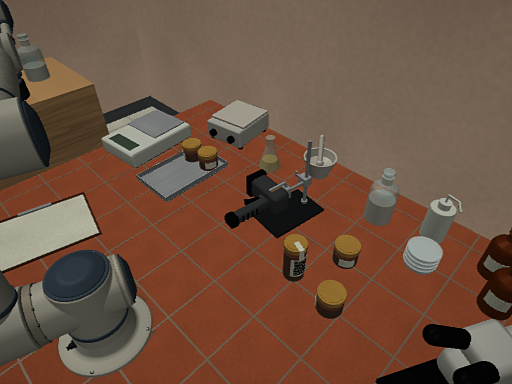

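The top view shows the tall jar at (351,241), its white strip pointing right (towards -y) and a squat jar at (393,246). The scanner runs from its butt at (280,257) to the rod at (291,155), with the nose at (257,198). The tray spans (122..181, 173..266) and the flask is at (217,137). The side view agrees.

Run:
```python
from h import *
pc=np.load("top.npy"); im=cv2.imread("pics/top0.png").astype(int)
b,g,r=im[...,0],im[...,1],im[...,2]
X,Y,Z=pc[...,0],pc[...,1],pc[...,2]
def box(u0,u1,v0,v1):
    m=np.zeros(X.shape,bool); m[v0:v1,u0:u1]=1; return m
def circ(n,m):
    c=[X[m],Y[m]]; print(n,m.sum(),"mid",[(np.nanmin(a)+np.nanmax(a))/2 for a in c],"mean",[a.mean() for a in c],"z",np.nanmedian(Z[m]))
lid=lambda B,zl,zh:box(*B)&(Z>zl)&(Z<zh)
circ("jar",lid((335,370,225,258),120,140))
w=lid((335,370,225,258),120,140)&(b>150); circ("strip",w)
for n,B in dict(s1=(375,412,228,265),s2=(355,390,175,210),c=(118,146,175,208),d=(146,178,175,208)).items(): circ(n,lid(B,62,85))
circ("flask",lid((205,232,120,152),30,140))
# handle
h=lid((265,300,214,262),100,122); q=np.c_[X[h],Y[h]]; vx,vy,x0,y0=cv2.fitLine(q.astype(np.float32),cv2.DIST_HUBER,0,.01,.01).ravel()
print("handle",h.sum(),q.min(0),q.max(0),"line",vx,vy,x0,y0)
hd=lid((245,305,185,216),118,150); print("head",cv2.minAreaRect(np.c_[X[hd],Y[hd]].astype(np.float32)),np.nanmedian(Z[hd]))
rod=lid((280,300,140,170),225,260); circ("rod",rod)
tr=lid((112,190,165,272),10,28); rim=tr; print("tray",cv2.minAreaRect(np.c_[X[rim],Y[rim]].astype(np.float32)),rim.sum())
fl=lid((130,172,215,255),-5,12); print("tray floor z",np.nanmedian(Z[fl]), "bench", np.nanmedian(Z[280:300,200:300]))
# wide tray color region
cv2.imwrite("pics/c.png",cv2.resize(cv2.imread("pics/top0.png")[140:275,230:415],None,fx=4,fy=4,interpolation=cv2.INTER_CUBIC))
```

```text
jar 408 mid [np.float64(441.9178706231256), np.float64(-210.8896258693399)] mean [np.float64(442.2353299289142), np.float64(-209.94401803383715)] z 129.9776895087274
strip 65 mid [np.float64(436.6562747322961), np.float64(-226.49511160722824)] mean [np.float64(437.0637138994434), np.float64(-226.02377640661658)] z 130.87959905997377
s1 499 mid [np.float64(426.7552406341748), np.float64(-341.78899660608124)] mean [np.float64(426.0952531059728), np.float64(-341.7888797099374)] z 69.99601877510963
s2 488 mid [np.float64(579.558000515334), np.float64(-284.5084025985185)] mean [np.float64(578.866653031237), np.float64(-283.4283370158753)] z 69.89333648225363
c 476 mid [np.float64(585.8195145004654), np.float64(415.4127385301567)] mean [np.float64(585.6277773147413), np.float64(414.81503164000384)] z 72.78611649561765
d 480 mid [np.float64(592.9937314680552), np.float64(331.8669943237185)] mean [np.float64(592.6147519563297), np.float64(330.9291893826058)] z 72.8841340833161
flask 412 mid [np.float64(750.8635002483536), np.float64(169.07780922328237)] mean [np.float64(744.3567410534234), np.float64(164.21226417739405)] z 72.72294704821309
handle 627 [387.28782072 -43.48453561] [518.31077441  15.75318609] line 0.9947597 -0.10224055 453.4307 -19.264126
head ((557.2102661132812, -5.535545349121094), (83.96123504638672, 142.1295166015625), 0.3375946283340454) 133.10925098246162
rod 21 mid [np.float64(679.9954571493931), np.float64(-53.224978004641954)] mean [np.float64(679.5829510370393), np.float64(-52.69841126662459)] z 249.57808298078203
tray ((504.73944091796875, 382.3934326171875), (280.3854675292969, 204.48165893554688), 1.4223577976226807) 571
tray floor z 3.2587975786202605 bench 0.10213790140869605
```

View pics/c.png

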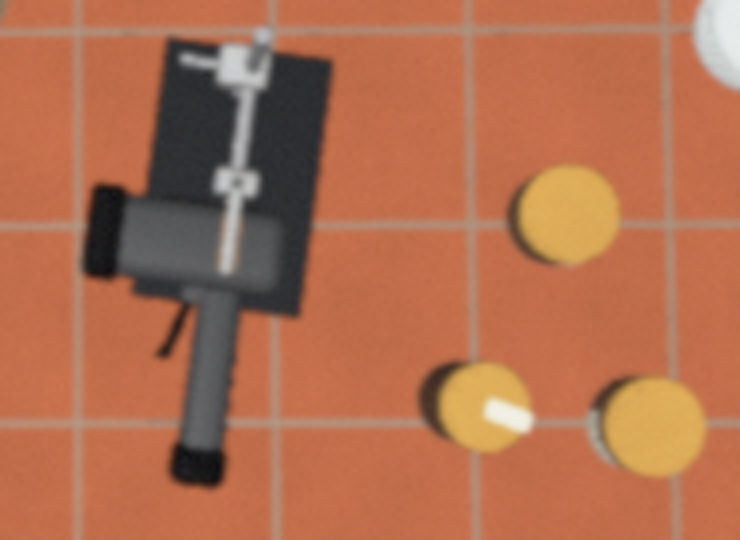

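The crop shows the strip pointing right and slightly down (about -108° azimuth) and the trigger blade standing out on the nose side. I'll refine the scanner and tray poses from the same picture.

Run:
```python
from h import *
pc=np.load("top.npy"); im=cv2.imread("pics/top0.png").astype(int)
X,Y,Z=pc[...,0],pc[...,1],pc[...,2]; f=np.float32
def box(u0,u1,v0,v1):
    m=np.zeros(X.shape,bool); m[v0:v1,u0:u1]=1; return m
h=box(265,300,220,262)&(Z>112)&(Z<124); q=np.c_[X[h],Y[h]].astype(f)
l=cv2.fitLine(q,cv2.DIST_HUBER,0,.01,.01).ravel(); print("handle",h.sum(),q.min(0),l,np.degrees(np.arctan2(l[1],l[0])),cv2.minAreaRect(q))
hd=box(245,305,180,216)&(Z>128)&(Z<139); print("head",cv2.minAreaRect(np.c_[X[hd],Y[hd]].astype(f)))
nb=hd&(Z>135); print("nose",nb.sum(),cv2.minAreaRect(np.c_[X[nb],Y[nb]].astype(f)))
bp=box(255,320,140,225)&(Z>6)&(Z<14); print("base",cv2.minAreaRect(np.c_[X[bp],Y[bp]].astype(f)))
sat=im.max(-1)-im.min(-1)
t=(box(112,190,165,272)&(sat<45)&(Z<26)&(X<560)).astype(np.uint8)
n,lab,st,ce=cv2.connectedComponentsWithStats(t); k=1+st[1:,4].argmax(); t=lab==k
print("tray",st[k],cv2.minAreaRect(np.c_[X[t],Y[t]].astype(f)))
for lo,hi,nm in((380,400,0),(420,440,0),(460,480,0),(500,520,0),(540,555,0)):
    m=t&(X>lo)&(X<hi); print(lo,Y[m].min(),Y[m].max())
print(X[t].min())
```

```text
handle 410 [387.50403 -40.27055] [ 9.9040508e-01 -1.3819455e-01  4.4334976e+02 -1.8813204e+01] -7.9433856 ((445.8561706542969, -8.797962188720703), (54.78157424926758, 116.20158386230469), 84.94271087646484)
head ((564.0247192382812, -4.45294189453125), (138.33480834960938, 73.90151977539062), 85.30965423583984)
nose 237 ((563.3994140625, -1.0191879272460938), (126.9773178100586, 63.74272155761719), 89.88440704345703)
base ((619.4229736328125, -42.06864929199219), (195.48048400878906, 256.7027282714844), 89.34999084472656)
tray [ 121  202   61   65 3813] ((462.2060546875, 370.8409118652344), (193.76821899414062, 181.3956756591797), 0.5631329417228699)
380 279.8424961339697 460.8395414531876
420 280.0952095196653 459.8796748351968
460 281.00119976315483 460.02260503745526
500 281.56262795970054 461.4242867407013
540 282.79788118512533 462.0139982071113
364.97563647767026
```

```bash
cat > plan.py <<'E'
import numpy as np,sys
def plan(wps):  # (x,y,z,az): print tool-frame shift (m) and turn (deg) for each leg
    for p,q in zip(wps,wps[1:]):
        a=np.radians(p[3]); d=np.subtract(q[:3],p[:3])
        t=[-np.sin(a)*d[0]+np.cos(a)*d[1], np.cos(a)*d[0]+np.sin(a)*d[1], -d[2]]
        print(q,np.round(np.array(t)/1000,4),"rotz",round(p[3]-q[3],2),"norm",round(np.linalg.norm(d)))
E
python3 - <<'E'
from plan import plan
plan([(137.84,583.97,210,76.72),(290,460,250,60),(400,300,250,40),(450,110,250,20),(450,-80,250,0),(442,-210,250,-18)])
E
```

```text
(290, 460, 250, 60) [-0.1766 -0.0857 -0.04  ] rotz 16.72 norm 200
(400, 300, 250, 40) [-0.1753 -0.0836  0.    ] rotz 20 norm 194
(450, 110, 250, 20) [-0.1777 -0.0838  0.    ] rotz 20 norm 196
(450, -80, 250, 0) [-0.1785 -0.065   0.    ] rotz 20 norm 190
(442, -210, 250, -18) [-0.13  -0.008  0.   ] rotz 18 norm 130
```

Request:
play_rows --travel '[[-0.0353,-0.0171,-0.008],[-0.0706,-0.0343,-0.016],[-0.106,-0.0514,-0.024],[-0.1413,-0.0686,-0.032],[-0.1766,-0.0857,-0.04]]' --rot '[[0,0,3.34],[0,0,6.69],[0,0,10.03],[0,0,13.38],[0,0,16.72]]' --jaw 1

```text
time: 0.52
ee_pos: [290.9, 458.6, 249.8]
orientation: [[-0.865, 0.502, -0.0], [0.502, 0.865, -0.001], [0.0, -0.001, -1.0]]
force: [0.6, 0.1, -0.7]
finger_gap: 0.997
grasp_force: 0.0
```

Tracks well. Continue to the jar.

Request:
play_rows --travel '[[-0.035,-0.0167,0],[-0.0701,-0.0334,0],[-0.1052,-0.0502,0],[-0.1402,-0.0669,0],[-0.1753,-0.0836,0]]' --rot '[[0,0,4],[0,0,8],[0,0,12],[0,0,16],[0,0,20]]'

```text
time: 0.93
ee_pos: [400.6, 298.2, 249.6]
orientation: [[-0.64, 0.768, -0.0], [0.768, 0.64, -0.0], [0.0, -0.0, -1.0]]
force: [0.7, 0.5, 0.1]
finger_gap: 1.002
grasp_force: 0.0
```

Request:
play_rows --travel '[[-0.0355,-0.0168,0],[-0.0711,-0.0335,0],[-0.1066,-0.0503,0],[-0.1422,-0.067,0],[-0.1777,-0.0838,0]]' --rot '[[0,0,4],[0,0,8],[0,0,12],[0,0,16],[0,0,20]]'

```text
time: 1.35
ee_pos: [450.0, 108.1, 249.6]
orientation: [[-0.339, 0.941, -0.0], [0.941, 0.339, -0.0], [0.0, -0.0, -1.0]]
force: [1.0, -0.1, -0.4]
finger_gap: 1.005
grasp_force: 0.0
```

Request:
play_rows --travel '[[-0.0357,-0.013,0],[-0.0714,-0.026,0],[-0.1071,-0.039,0],[-0.1428,-0.052,0],[-0.1785,-0.065,0]]' --rot '[[0,0,4],[0,0,8],[0,0,12],[0,0,16],[0,0,20]]'

```text
time: 1.77
ee_pos: [449.5, -81.8, 249.7]
orientation: [[0.003, 1.0, -0.0], [1.0, -0.003, 0.0], [0.0, -0.0, -1.0]]
force: [1.0, 0.1, 0.2]
finger_gap: 0.998
grasp_force: 0.0
```

Request:
play_rows --travel '[[-0.0325,-0.002,0],[-0.065,-0.004,0],[-0.0975,-0.006,0],[-0.13,-0.008,0],[-0.13,-0.008,0]]' --rot '[[0,0,4.5],[0,0,9],[0,0,13.5],[0,0,18],[0,0,18]]'

```text
time: 2.18
ee_pos: [440.8, -214.7, 248.6]
orientation: [[0.318, 0.948, -0.003], [0.948, -0.318, -0.001], [-0.002, -0.002, -1.0]]
force: [0.4, 0.3, -0.5]
finger_gap: 1.0
grasp_force: 0.0
```

Run:
```python
from h import *
im,pc=cloud("wrist"); cv2.imwrite("pics/w1.png",im); np.save("w1.npy",pc)
s=bot.sense(); print(s["ee_pos"],s["orientation"],s["joints"])
X,Y,Z=[pc[...,i] for i in range(3)]
m=(Z>120)&(Z<140)&(np.hypot(X-442,Y+210)<50); q=np.c_[X[m],Y[m]].astype(np.float32)
print(m.sum(),cv2.minEnclosingCircle(q),q.mean(0),np.median(Z[m]))
w=m&(im[...,0]>150); a=q.mean(0); print(w.sum(),X[w].mean(),Y[w].mean(), cv2.minAreaRect(np.c_[X[w],Y[w]].astype(np.float32)))
```

```text
[ 441.23245523 -212.26521291  248.8281681 ] [[ 3.13456844e-01  9.49600202e-01 -2.06482716e-03]
 [ 9.49602447e-01 -3.13456097e-01  6.84023394e-04]
 [ 2.31608916e-06 -2.17517674e-03 -9.99997634e-01]] [-2.96546242e+01 -1.09482725e+01  8.21939166e+01 -2.58669822e-02
  1.08876556e+02 -1.13952871e+01]
3660 ((440.9203796386719, -212.98753356933594), 31.756271362304688) [ 441.73087 -210.88428] 129.58815446606775
515 435.6993037164991 -226.59663881441315 ((435.5412292480469, -227.16261291503906), (32.380672454833984, 13.838709831237793), 68.1830825805664)
```

Request:
play_rows --travel '[[-0.0013,-0.0006,0.03],[-0.0013,-0.0006,0.065],[-0.0013,-0.0006,0.1],[-0.0013,-0.0006,0.135],[-0.0013,-0.0006,0.16]]' --rot '[[0,0,0],[0,0,0],[0,0,0],[0,0,0],[0,0,0]]'

```text
time: 2.65
ee_pos: [440.0, -209.1, 86.3]
orientation: [[0.307, 0.952, -0.003], [0.952, -0.307, 0.002], [0.001, -0.003, -1.0]]
force: [-0.4, 0.1, -0.4]
finger_gap: 1.0
grasp_force: 0.0
```

Request:
play_rows --travel '[[0,0,0.01],[0,0,0.019],[0,0,0.019],[0,0,0.019]]' --rot '[[0,0,0],[0,0,0],[0,0,0],[0,0,0]]'

```text
time: 2.98
ee_pos: [441.8, -211.1, 72.4]
orientation: [[0.308, 0.951, 0.002], [0.951, -0.308, -0.001], [-0.0, 0.002, -1.0]]
force: [0.1, -0.0, -0.1]
finger_gap: 1.003
grasp_force: 0.0
```

Request:
play_rows --travel '[[0,0,0],[0,0,0],[0,0,0],[0,0,0],[0,0,0]]' --rot '[[0,0,0],[0,0,0],[0,0,0],[0,0,0],[0,0,0]]' --jaw -1 --force 45

```text
time: 3.4
ee_pos: [442.0, -211.6, 73.2]
orientation: [[0.309, 0.951, 0.003], [0.951, -0.309, -0.002], [-0.001, 0.003, -1.0]]
force: [0.0, 0.3, 6.9]
finger_gap: 0.715
grasp_force: 50.2
```

Request:
play_rows --travel '[[0,0,0],[0,0,0],[0,0,0],[0,0,0],[0,0,0]]' --rot '[[0,0,0],[0,0,0],[0,0,0],[0,0,0],[0,0,0]]'

```text
time: 3.82
ee_pos: [442.0, -211.6, 73.3]
orientation: [[0.309, 0.951, 0.003], [0.951, -0.309, -0.002], [-0.001, 0.003, -1.0]]
force: [-1.1, 1.7, 5.7]
finger_gap: 0.715
grasp_force: 50.2
```

Run:
```python
from plan import plan
plan([(441,-211,71,-18),(441,-211,240,-18),(470,-60,250,-15),(500,60,250,-10),(582,180,250,-4.7)])
plan([(582,180,250,-4.7),(582,180,120,-4.7),(582,180,75,-4.7)])
```

```text
(441, -211, 240, -18) [ 0.     0.    -0.169] rotz 0 norm 169
(470, -60, 250, -15) [ 0.1526 -0.0191 -0.01  ] rotz -3 norm 154
(500, 60, 250, -10) [ 0.1237 -0.0021  0.    ] rotz -5 norm 124
(582, 180, 250, -4.7) [0.1324 0.0599 0.    ] rotz -5.3 norm 145
(582, 180, 120, -4.7) [0.   0.   0.13] rotz 0.0 norm 130
(582, 180, 75, -4.7) [0.    0.    0.045] rotz 0.0 norm 45
```

Request:
play_rows --travel '[[0,0,-0.015],[0,0,-0.05],[0,0,-0.09],[0,0,-0.13],[0,0,-0.169]]' --rot '[[0,0,0],[0,0,0],[0,0,0],[0,0,0],[0,0,0]]'

```text
time: 4.23
ee_pos: [440.6, -210.9, 241.4]
orientation: [[0.309, 0.951, -0.001], [0.951, -0.309, 0.001], [0.0, -0.001, -1.0]]
force: [1.7, -0.2, -3.8]
finger_gap: 0.715
grasp_force: 50.5
```

Request:
play_rows --travel '[[0.0205,-0.0026,-0.01],[0.0505,-0.0063,-0.01],[0.0845,-0.0106,-0.01],[0.1185,-0.0148,-0.01],[0.1526,-0.0191,-0.01]]' --rot '[[0,0,0],[0,0,-1],[0,0,-1.5],[0,0,-2],[0,0,-3]]'

```text
time: 4.65
ee_pos: [470.0, -58.8, 249.7]
orientation: [[0.259, 0.966, -0.0], [0.966, -0.259, 0.0], [0.0, -0.001, -1.0]]
force: [0.9, 0.5, -4.2]
finger_gap: 0.713
grasp_force: 50.9
```

Request:
play_rows --travel '[[0.0247,-0.0004,0],[0.0495,-0.0008,0],[0.0742,-0.0012,0],[0.099,-0.0017,0],[0.1237,-0.0021,0]]' --rot '[[0,0,-1],[0,0,-2],[0,0,-3],[0,0,-4],[0,0,-5]]'

```text
time: 5.07
ee_pos: [500.0, 61.3, 249.5]
orientation: [[0.173, 0.985, -0.001], [0.985, -0.173, -0.0], [-0.0, -0.001, -1.0]]
force: [-0.2, -0.2, -3.3]
finger_gap: 0.708
grasp_force: 50.9
```

Request:
play_rows --travel '[[0.0294,0.0133,0],[0.0618,0.028,0],[0.0942,0.0426,0],[0.1206,0.0546,0],[0.1324,0.0599,0]]' --rot '[[0,0,-1],[0,0,-2],[0,0,-3],[0,0,-4],[0,0,-5.3]]'

```text
time: 5.48
ee_pos: [583.0, 183.1, 247.8]
orientation: [[0.079, 0.997, -0.002], [0.997, -0.079, 0.001], [0.0, -0.003, -1.0]]
force: [0.1, 0.4, -4.4]
finger_gap: 0.718
grasp_force: 51.2
```

Request:
play_rows --travel '[[0,0,0.02],[0,0,0.05],[0,0,0.085],[0,0,0.115],[0,0,0.13]]' --rot '[[0,0,0],[0,0,0],[0,0,0],[0,0,0],[0,0,0]]'

```text
time: 5.9
ee_pos: [579.7, 179.4, 113.6]
orientation: [[0.082, 0.997, -0.008], [0.997, -0.082, -0.002], [-0.003, -0.008, -1.0]]
force: [-0.2, 0.2, -4.1]
finger_gap: 0.715
grasp_force: 51.3
```

Request:
play_rows --travel '[[0,0,0.01],[0,0,0.02],[0,0,0.03],[0,0,0.037],[0,0,0.037]]' --rot '[[0,0,0],[0,0,0],[0,0,0],[0,0,0],[0,0,0]]'

```text
time: 6.32
ee_pos: [581.7, 179.8, 81.8]
orientation: [[0.082, 0.997, -0.001], [0.997, -0.082, -0.0], [-0.0, -0.001, -1.0]]
force: [-0.3, 0.5, -4.2]
finger_gap: 0.715
grasp_force: 51.3
```

Run:
```python
from h import *
s=bot.sense(); print(s["ee_pos"],s["force"],s["grasp_force"],s["finger_gap"])
a=cv2.imread("pics/top0.png")
im,_=cloud("side"); im2,pc=cloud("top")
cv2.imwrite("pics/s2.png",np.hstack([cv2.resize(im[90:300,130:370],(400,350)),cv2.resize(im2[100:275,120:320],(400,350))]))
```

```text
[581.67825577 179.82669614  81.78977046] [-0.28694106  0.52619674 -4.17986749] 51.29476547241211 0.7147388363078029
```

View pics/s2.png

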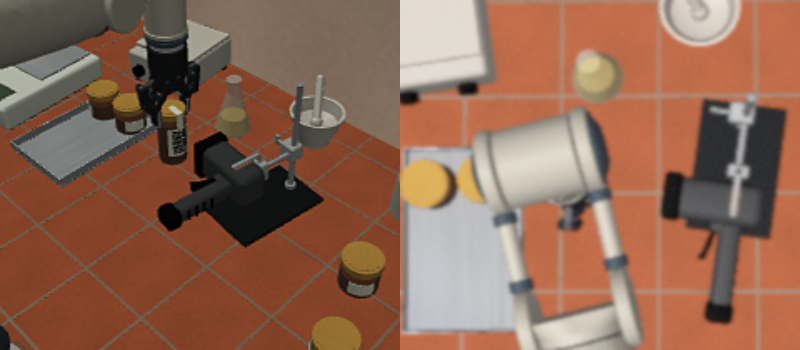

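The picture shows the jar held upright with its barcode towards the scanner head (180,130 in the left half). I'll lower it the last centimetre slowly.

Request:
play_rows --travel '[[0,0,0.002],[0,0,0.004],[0,0,0.006],[0,0,0.008],[0,0,0.008]]' --rot '[[0,0,0],[0,0,0],[0,0,0],[0,0,0],[0,0,0]]'

```text
time: 6.83
ee_pos: [581.8, 179.9, 74.4]
orientation: [[0.082, 0.997, -0.001], [0.997, -0.082, -0.0], [-0.0, -0.001, -1.0]]
force: [0.2, -0.8, -3.8]
finger_gap: 0.709
grasp_force: 51.3
```

Request:
play_rows --travel '[[0,0,0.0008],[0,0,0.0016],[0,0,0.0022],[0,0,0.0022],[0,0,0.0022]]' --rot '[[0,0,0],[0,0,0],[0,0,0],[0,0,0],[0,0,0]]'

```text
time: 7.25
ee_pos: [582.1, 180.1, 73.4]
orientation: [[0.082, 0.997, 0.0], [0.997, -0.082, 0.0], [0.0, 0.0, -1.0]]
force: [-1.4, 0.4, -0.2]
finger_gap: 0.712
grasp_force: 51.6
```

Request:
play_rows --travel '[[0,0,0],[0,0,0],[0,0,0],[0,0,0],[0,0,0]]' --rot '[[0,0,0],[0,0,0],[0,0,0],[0,0,0],[0,0,0]]' --jaw 1

```text
time: 7.67
ee_pos: [582.2, 180.0, 73.0]
orientation: [[0.082, 0.997, 0.001], [0.997, -0.082, 0.0], [0.0, 0.0, -1.0]]
force: [0.1, -0.7, 0.4]
finger_gap: 1.0
grasp_force: 0.0
```

Run:
```python
from h import *
s=bot.sense(); print(s["ee_pos"],s["force"],s["grasp_force"],s["finger_gap"])
from plan import plan
plan([(582,180,73,-4.7),(582,180,240,-4.7),(545,105,240,24),(510,40,240,53),(478,-19,240,82)])
```

```text
[582.20670398 179.98809716  72.97498647] [ 0.13843212 -0.74944263  0.35197152] 0.0 1.000343615082447
(582, 180, 240, -4.7) [ 0.     0.    -0.167] rotz 0.0 norm 167
(545, 105, 240, 24) [-0.0778 -0.0307  0.    ] rotz -28.7 norm 84
(510, 40, 240, 53) [-0.0451 -0.0584  0.    ] rotz -29 norm 74
(478, -19, 240, 82) [-0.01   -0.0664  0.    ] rotz -29 norm 67
```

Request:
play_rows --travel '[[0,0,-0.01],[0,0,-0.045],[0,0,-0.085],[0,0,-0.125],[0,0,-0.167]]' --rot '[[0,0,0],[0,0,0],[0,0,0],[0,0,0],[0,0,0]]'

```text
time: 8.08
ee_pos: [581.5, 179.8, 241.7]
orientation: [[0.082, 0.997, -0.0], [0.997, -0.082, -0.0], [-0.0, -0.0, -1.0]]
force: [0.5, -0.8, 0.4]
finger_gap: 0.995
grasp_force: 0.0
```

Request:
play_rows --travel '[[-0.0156,-0.0061,0],[-0.0311,-0.0123,0],[-0.0467,-0.0184,0],[-0.0622,-0.0246,0],[-0.0778,-0.0307,0]]' --rot '[[0,0,-5.7],[0,0,-11.5],[0,0,-17.2],[0,0,-23],[0,0,-28.7]]'

```text
time: 8.5
ee_pos: [544.7, 104.4, 240.5]
orientation: [[-0.411, 0.911, 0.001], [0.911, 0.411, 0.0], [-0.0, 0.001, -1.0]]
force: [-0.1, 0.6, 0.6]
finger_gap: 1.0
grasp_force: 0.0
```

Request:
play_rows --travel '[[-0.009,-0.0117,0],[-0.018,-0.0234,0],[-0.0271,-0.035,0],[-0.0361,-0.0467,0],[-0.0451,-0.0584,0]]' --rot '[[0,0,-5.8],[0,0,-11.6],[0,0,-17.4],[0,0,-23.2],[0,0,-29]]'

```text
time: 8.92
ee_pos: [509.6, 39.4, 240.5]
orientation: [[-0.802, 0.598, 0.001], [0.598, 0.802, 0.0], [-0.001, 0.001, -1.0]]
force: [0.7, 0.2, 0.8]
finger_gap: 0.998
grasp_force: 0.0
```

Request:
play_rows --travel '[[-0.002,-0.0133,0],[-0.004,-0.0266,0],[-0.006,-0.0398,0],[-0.008,-0.0531,0],[-0.01,-0.0664,0]]' --rot '[[0,0,-5.8],[0,0,-11.6],[0,0,-17.4],[0,0,-23.2],[0,0,-29]]'

```text
time: 9.33
ee_pos: [477.7, -19.6, 240.5]
orientation: [[-0.991, 0.134, 0.001], [0.134, 0.991, -0.0], [-0.001, -0.0, -1.0]]
force: [-0.3, 0.4, 0.8]
finger_gap: 1.003
grasp_force: 0.0
```

Request:
play_rows --travel '[[0,0,0],[0,0,0]]' --rot '[[0,0,0],[0,0,0]]'

```text
time: 9.5
ee_pos: [478.1, -19.3, 240.4]
orientation: [[-0.99, 0.143, 0.002], [0.143, 0.99, 0.0], [-0.002, 0.0, -1.0]]
force: [-0.2, 0.4, 0.3]
finger_gap: 0.997
grasp_force: 0.0
```

Run:
```python
from h import *
s=bot.sense(); print(s["ee_pos"],s["orientation"][:2])
im,pc=cloud("wrist"); cv2.imwrite("pics/w3.png",im)
X,Y,Z=[pc[...,i] for i in range(3)]; f=np.float32
h=(Z>111.5)&(Z<117)&(abs(X-450)<65)&(abs(Y+20)<50)&(X<508); q=np.c_[X[h],Y[h]].astype(f)
l=cv2.fitLine(q,cv2.DIST_HUBER,0,.01,.01).ravel(); print("handle",len(q),l,np.degrees(np.arctan2(l[1],l[0])),cv2.minAreaRect(q))
t=(Z>104)&(Z<111.2)&(X>460)&(X<508)&(Y>0)&(Y<40); print("trig",t.sum(),X[t].min(),Y[t].max(),np.c_[X[t],Y[t]][Y[t].argmax()])
a=np.radians(-8); hd=(Z>128)&(Z<139)&(X<640)&(abs(Y)<120); xs=(X-478)*np.cos(a)+(Y+23.6)*np.sin(a); ys=-(X-478)*np.sin(a)+(Y+23.6)*np.cos(a)
hd&=(ys<60); print("head front x",hd.sum(),np.percentile(xs[hd],[0,1,3,5]))
for lo in(-40,-20,0,20): 
  m=h&(xs>lo)&(xs<lo+15); print(lo,ys[m].min(),ys[m].max())
im2,pt=cloud("top"); X,Y,Z=[pt[...,i] for i in range(3)]
m=(Z>120)&(Z<140)&(np.hypot(X-582,Y-180)<50); w=m&(im2[...,0]>150); print("jar",m.sum(),X[m].mean(),Y[m].mean(),np.median(Z[m]),"strip",w.sum(),X[w].mean(),Y[w].mean())
```

```text
[478.09794085 -19.27286852 240.40669014] [[-9.89714383e-01  1.43049277e-01  1.53128484e-03]
 [ 1.43049517e-01  9.89715532e-01  4.76697062e-05]]
handle 4286 [ 9.8881221e-01 -1.4916576e-01  4.4435513e+02 -2.1242226e+01] -8.578585 ((448.1537170410156, -21.450437545776367), (37.58165740966797, 124.06613159179688), 82.13092803955078)
trig 228 474.13276517172204 15.60688923517596 [477.38856327  15.60688924]
head front x 4846 [47.85125677 48.89266914 49.78408515 50.61320766]
-40 -15.806394600694965 11.844994207613325
-20 -15.555699267955502 11.9099234374277
0 -15.919987345819196 11.106991054063132
20 -16.2536068427916 11.178993297040591
jar 390 581.552081368971 179.93489080467964 129.8372800451607 strip 65 580.6450387092494 164.05278668720274
```

View pics/w3.png

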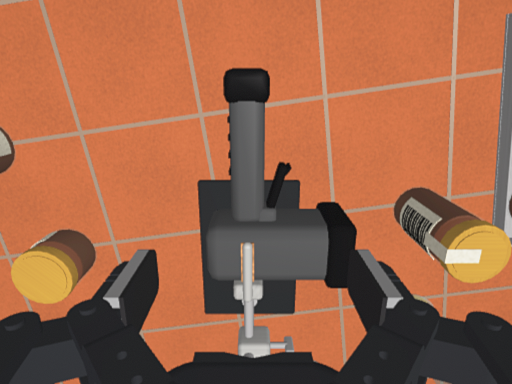

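The wrist view shows handle (247,160), trigger blade (280,185) and the jar standing with its barcode towards the nose. The handle centre is about 1 mm right of the estimate, so I'll correct for that and descend.

Request:
play_rows --travel '[[0,-0.0013,0.025],[0,-0.0013,0.06],[0,-0.0013,0.095],[0,-0.0013,0.125],[0,-0.0013,0.14]]' --rot '[[0,0,0],[0,0,0],[0,0,0],[0,0,0],[0,0,0]]'

```text
time: 10.02
ee_pos: [476.1, -19.3, 94.7]
orientation: [[-0.99, 0.14, -0.006], [0.14, 0.99, 0.001], [0.006, 0.0, -1.0]]
force: [-0.6, 0.1, -1.1]
finger_gap: 1.0
grasp_force: 0.0
```

Request:
play_rows --travel '[[0,0,0.01],[0,0,0.018],[0,0,0.023],[0,0,0.023],[0,0,0.023]]' --rot '[[0,0,0],[0,0,0],[0,0,0],[0,0,0],[0,0,0]]'

```text
time: 10.43
ee_pos: [478.5, -20.3, 77.5]
orientation: [[-0.99, 0.139, 0.002], [0.139, 0.99, -0.0], [-0.002, 0.0, -1.0]]
force: [0.4, 0.4, 0.2]
finger_gap: 0.998
grasp_force: 0.0
```

Request:
play_rows --travel '[[0,0,0],[0,0,0],[0,0,0],[0,0,0],[0,0,0]]' --rot '[[0,0,0],[0,0,0],[0,0,0],[0,0,0],[0,0,0]]' --jaw -1 --force 25

```text
time: 10.85
ee_pos: [478.3, -20.7, 77.9]
orientation: [[-0.99, 0.139, 0.002], [0.139, 0.99, -0.001], [-0.002, -0.001, -1.0]]
force: [-2.1, 0.7, 5.7]
finger_gap: 0.463
grasp_force: 28.3
```

Request:
play_rows --travel '[[0,0,0],[0,0,0],[0,0,0],[0,0,0],[0,0,0]]' --rot '[[0,0,0],[0,0,0],[0,0,0],[0,0,0],[0,0,0]]'

```text
time: 11.27
ee_pos: [478.3, -20.7, 77.9]
orientation: [[-0.99, 0.139, 0.002], [0.139, 0.99, -0.001], [-0.002, -0.001, -1.0]]
force: [-2.1, 0.9, 6.0]
finger_gap: 0.455
grasp_force: 28.3
```

Run:
```python
from h import *
s=bot.sense(); print(s["ee_pos"],s["force"],s["grasp_force"],s["finger_gap"])
im,_=cloud("wrist"); im2,_=cloud("side")
cv2.imwrite("pics/w4.png",np.hstack([im,im2[90:282,130:386]]) if 0 else np.hstack([cv2.resize(im,(400,300)),cv2.resize(im2[140:260,190:350],(400,300))]))
```

```text
[478.27564505 -20.71928497  77.94626586] [-2.07648351  0.89806567  6.04426532] 28.273335993289948 0.45450319607216993
```

View pics/w4.png

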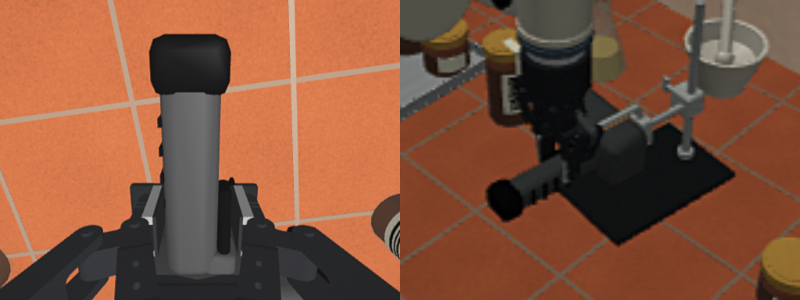

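The left half shows the blade lying flat along the handle between the pads at (225,220), and the gap matches the fully squeezed 40 mm. Now I'll release it, rise and go back to the jar.

Request:
play_rows --travel '[[0,0,0],[0,0,0],[0,0,0],[0,0,0],[0,0,0]]' --rot '[[0,0,0],[0,0,0],[0,0,0],[0,0,0],[0,0,0]]' --jaw 1

```text
time: 11.78
ee_pos: [477.7, -20.6, 76.3]
orientation: [[-0.99, 0.139, -0.001], [0.139, 0.99, -0.001], [0.0, -0.001, -1.0]]
force: [0.5, 0.3, 0.2]
finger_gap: 0.996
grasp_force: 0.0
```

Request:
play_rows --travel '[[0,0,-0.01],[0,0,-0.045],[0,0,-0.085],[0,0,-0.125],[0,0,-0.163]]' --rot '[[0,0,0],[0,0,0],[0,0,0],[0,0,0],[0,0,0]]'

```text
time: 12.2
ee_pos: [477.5, -20.4, 242.4]
orientation: [[-0.99, 0.139, 0.001], [0.139, 0.99, -0.0], [-0.001, -0.0, -1.0]]
force: [1.0, 0.2, -0.4]
finger_gap: 0.996
grasp_force: 0.0
```

Run:
```python
from h import *
s=bot.sense(); print(s["ee_pos"],s["finger_gap"])
im,pc=cloud("wrist"); X,Y,Z=[pc[...,i] for i in range(3)]
t=(Z>104)&(Z<111.2)&(X>460)&(X<508)&(Y>0)&(Y<40); print("trig",t.sum(),np.c_[X[t],Y[t]][Y[t].argmax()])
from plan import plan
plan([(477.8,-20.3,240,82),(510,40,240,53),(545,105,240,24),(582,180,240,-4.7),(582,180,73,-4.7)])
plan([(582,180,73,-4.7),(582,180,133,-4.7),(510,270,173,-4.7),(435,370,173,-4.7),(435,370,86,-4.7)])
```

```text
[477.5226717  -20.43313201 242.41324045] 0.9959475040701602
trig 225 [478.51052404  15.4858166 ]
(510, 40, 240, 53) [-0.0235  0.0642 -0.    ] rotz 29 norm 68
(545, 105, 240, 24) [0.0112 0.073  0.    ] rotz 29 norm 74
(582, 180, 240, -4.7) [0.0535 0.0643 0.    ] rotz 28.7 norm 84
(582, 180, 73, -4.7) [0.    0.    0.167] rotz 0.0 norm 167
(582, 180, 133, -4.7) [ 0.    0.   -0.06] rotz 0.0 norm 60
(510, 270, 173, -4.7) [ 0.0838 -0.0791 -0.04  ] rotz 0.0 norm 122
(435, 370, 173, -4.7) [ 0.0935 -0.0829  0.    ] rotz 0.0 norm 125
(435, 370, 86, -4.7) [0.    0.    0.087] rotz 0.0 norm 87
```

Trigger has sprung back to where it was. Back to the jar.

Request:
play_rows --travel '[[-0.0047,0.0128,0],[-0.0094,0.0257,0],[-0.0141,0.0385,0],[-0.0188,0.0514,0],[-0.0235,0.0642,0]]' --rot '[[0,0,5.8],[0,0,11.6],[0,0,17.4],[0,0,23.2],[0,0,29]]'

```text
time: 12.67
ee_pos: [510.3, 40.4, 240.1]
orientation: [[-0.795, 0.606, 0.001], [0.606, 0.795, -0.0], [-0.001, 0.0, -1.0]]
force: [-0.0, -0.1, 0.9]
finger_gap: 1.001
grasp_force: 0.0
```

Request:
play_rows --travel '[[0.0022,0.0146,0],[0.0045,0.0292,0],[0.0067,0.0438,0],[0.009,0.0584,0],[0.0112,0.073,0]]' --rot '[[0,0,5.8],[0,0,11.6],[0,0,17.4],[0,0,23.2],[0,0,29]]'

```text
time: 13.08
ee_pos: [545.4, 105.5, 240.0]
orientation: [[-0.402, 0.916, 0.0], [0.916, 0.402, -0.0], [-0.0, 0.0, -1.0]]
force: [-0.5, 0.0, -0.4]
finger_gap: 1.001
grasp_force: 0.0
```

Request:
play_rows --travel '[[0.0107,0.0129,0],[0.0214,0.0257,0],[0.0321,0.0386,0],[0.0428,0.0514,0],[0.0535,0.0643,0]]' --rot '[[0,0,5.74],[0,0,11.5],[0,0,17.2],[0,0,23],[0,0,28.7]]'

```text
time: 13.5
ee_pos: [582.4, 180.7, 239.9]
orientation: [[0.087, 0.996, 0.0], [0.996, -0.087, -0.0], [-0.0, 0.0, -1.0]]
force: [-0.4, -0.6, -0.3]
finger_gap: 0.999
grasp_force: 0.0
```

Request:
play_rows --travel '[[0,0,0],[0,0,0.02],[0,0,0.05],[0,0,0.085],[0,0,0.12]]' --rot '[[0,0,0],[0,0,0],[0,0,0],[0,0,0],[0,0,0]]'

```text
time: 13.92
ee_pos: [582.4, 179.5, 119.4]
orientation: [[0.08, 0.997, 0.002], [0.997, -0.08, 0.0], [0.0, 0.002, -1.0]]
force: [1.1, 0.3, -0.8]
finger_gap: 0.999
grasp_force: 0.0
```

Request:
play_rows --travel '[[0,0,0.02],[0,0,0.037],[0,0,0.047],[0,0,0.047],[0,0,0.047]]' --rot '[[0,0,0],[0,0,0],[0,0,0],[0,0,0],[0,0,0]]'

```text
time: 14.33
ee_pos: [582.1, 179.7, 73.0]
orientation: [[0.081, 0.997, 0.0], [0.997, -0.081, -0.0], [-0.0, 0.0, -1.0]]
force: [0.3, 0.0, 0.6]
finger_gap: 0.999
grasp_force: 0.0
```

Request:
play_rows --travel '[[0,0,0],[0,0,0],[0,0,0],[0,0,0],[0,0,0]]' --rot '[[0,0,0],[0,0,0],[0,0,0],[0,0,0],[0,0,0]]' --jaw -1 --force 45

```text
time: 14.75
ee_pos: [582.9, 180.3, 74.9]
orientation: [[0.082, 0.997, 0.003], [0.997, -0.082, 0.001], [0.001, 0.003, -1.0]]
force: [-2.0, -0.9, 6.0]
finger_gap: 0.713
grasp_force: 49.6
```

Request:
play_rows --travel '[[0,0,0],[0,0,0],[0,0,0]]' --rot '[[0,0,0],[0,0,0],[0,0,0]]'

```text
time: 15.0
ee_pos: [582.9, 180.3, 74.9]
orientation: [[0.082, 0.997, 0.003], [0.997, -0.082, 0.001], [0.001, 0.003, -1.0]]
force: [-2.3, 0.3, 6.2]
finger_gap: 0.717
grasp_force: 49.6
```

Request:
play_rows --travel '[[0,0,-0.008],[0,0,-0.02],[0,0,-0.035],[0,0,-0.05],[0,0,-0.06]]' --rot '[[0,0,0],[0,0,0],[0,0,0],[0,0,0],[0,0,0]]'

```text
time: 15.42
ee_pos: [582.5, 180.1, 134.6]
orientation: [[0.082, 0.997, 0.002], [0.997, -0.082, 0.0], [0.0, 0.002, -1.0]]
force: [-0.6, -0.2, -3.4]
finger_gap: 0.713
grasp_force: 49.7
```

Request:
play_rows --travel '[[0.0168,-0.0158,-0.008],[0.0335,-0.0316,-0.016],[0.0503,-0.0475,-0.024],[0.067,-0.0633,-0.032],[0.0838,-0.0791,-0.04]]' --rot '[[0,0,0],[0,0,0],[0,0,0],[0,0,0],[0,0,0]]'

```text
time: 15.83
ee_pos: [509.3, 270.7, 173.1]
orientation: [[0.082, 0.997, -0.0], [0.997, -0.082, -0.0], [-0.0, -0.0, -1.0]]
force: [0.3, 0.1, -3.3]
finger_gap: 0.715
grasp_force: 50.2
```

Request:
play_rows --travel '[[0.0234,-0.0207,0],[0.0468,-0.0415,0],[0.0701,-0.0622,0],[0.0865,-0.0767,0],[0.0935,-0.0829,0]]' --rot '[[0,0,0],[0,0,0],[0,0,0],[0,0,0],[0,0,0]]'

```text
time: 16.25
ee_pos: [433.0, 372.4, 172.7]
orientation: [[0.079, 0.997, -0.001], [0.997, -0.079, 0.001], [0.001, -0.001, -1.0]]
force: [0.3, -0.7, -4.0]
finger_gap: 0.716
grasp_force: 50.2
```

Request:
play_rows --travel '[[0,0,0.01],[0,0,0.03],[0,0,0.055],[0,0,0.075],[0,0,0.087]]' --rot '[[0,0,0],[0,0,0],[0,0,0],[0,0,0],[0,0,0]]'

```text
time: 16.67
ee_pos: [434.9, 367.8, 81.5]
orientation: [[0.083, 0.997, -0.003], [0.997, -0.083, -0.004], [-0.004, -0.003, -1.0]]
force: [0.1, -0.8, -3.8]
finger_gap: 0.712
grasp_force: 50.3
```

Request:
play_rows --travel '[[0,0,0],[0,0,0.002],[0,0,0.004],[0,0,0.006],[0,0,0.006]]' --rot '[[0,0,0],[0,0,0],[0,0,0],[0,0,0],[0,0,0]]'

```text
time: 17.08
ee_pos: [435.7, 370.2, 80.4]
orientation: [[0.082, 0.997, 0.001], [0.997, -0.082, 0.001], [0.001, 0.001, -1.0]]
force: [-0.5, -0.7, -4.1]
finger_gap: 0.709
grasp_force: 50.3
```

Request:
play_rows --travel '[[0,0,0.0008],[0,0,0.0016],[0,0,0.0024],[0,0,0.003],[0,0,0.003]]' --rot '[[0,0,0],[0,0,0],[0,0,0],[0,0,0],[0,0,0]]'

```text
time: 17.5
ee_pos: [435.4, 370.5, 78.0]
orientation: [[0.082, 0.997, 0.001], [0.997, -0.082, 0.001], [0.001, 0.001, -1.0]]
force: [-2.6, -0.5, 4.4]
finger_gap: 0.71
grasp_force: 51.0
```

Standing on the tray floor. Release and rise.

Request:
play_rows --travel '[[0,0,0],[0,0,0],[0,0,0],[0,0,0],[0,0,0]]' --rot '[[0,0,0],[0,0,0],[0,0,0],[0,0,0],[0,0,0]]' --jaw 1

```text
time: 17.92
ee_pos: [435.2, 369.9, 76.2]
orientation: [[0.082, 0.997, -0.0], [0.997, -0.082, -0.0], [-0.0, -0.0, -1.0]]
force: [-0.1, 0.4, 0.2]
finger_gap: 1.0
grasp_force: 0.0
```

Request:
play_rows --travel '[[0,0,-0.01],[0,0,-0.045],[0,0,-0.085],[0,0,-0.125],[0,0,-0.163]]' --rot '[[0,0,0],[0,0,0],[0,0,0],[0,0,0],[0,0,0]]'

```text
time: 18.33
ee_pos: [434.9, 369.8, 242.4]
orientation: [[0.082, 0.997, 0.001], [0.997, -0.082, 0.001], [0.001, 0.001, -1.0]]
force: [0.4, 1.1, 0.0]
finger_gap: 0.997
grasp_force: 0.0
```

Request:
play_rows --travel '[[-0.04,0,0],[-0.08,0,0],[-0.12,0,0],[-0.15,0,0],[-0.16,0,0]]' --rot '[[0,0,0],[0,0,0],[0,0,0],[0,0,0],[0,0,0]]'

```text
time: 18.75
ee_pos: [421.9, 207.4, 241.1]
orientation: [[0.085, 0.996, 0.002], [0.996, -0.085, -0.0], [-0.0, 0.002, -1.0]]
force: [0.2, 0.3, 0.5]
finger_gap: 1.0
grasp_force: 0.0
```

Request:
play_rows --travel '[[0,0,0],[0,0,0],[0,0,0]]' --rot '[[0,0,0],[0,0,0],[0,0,0]]'

```text
time: 19.0
ee_pos: [422.1, 211.5, 239.6]
orientation: [[0.081, 0.997, 0.0], [0.997, -0.081, 0.001], [0.001, 0.0, -1.0]]
force: [0.1, -0.2, 0.1]
finger_gap: 1.001
grasp_force: 0.0
```

Run:
```python
from h import *
im,pc=cloud("top"); side,_=cloud("side"); X,Y,Z=[pc[...,i] for i in range(3)]
for n,x,y,lo,hi in(("jar",435,370,125,142),("c",586,415,65,85),("d",593,331,65,85)):
    m=(Z>lo)&(Z<hi)&(np.hypot(X-x,Y-y)<45); print(n,m.sum(),X[m].mean(),Y[m].mean(),np.median(Z[m]))
cv2.imwrite("pics/end.png",np.hstack([cv2.resize(im,(400,300)),cv2.resize(side,(400,300))]))
```

```text
jar 184 447.6828083417455 375.1629229573425 133.3308007847072
c 472 585.6296330828511 415.3413018678102 73.03532395071375
d 472 592.9570065223598 330.9016910132341 72.8679326789246
```

View pics/end.png

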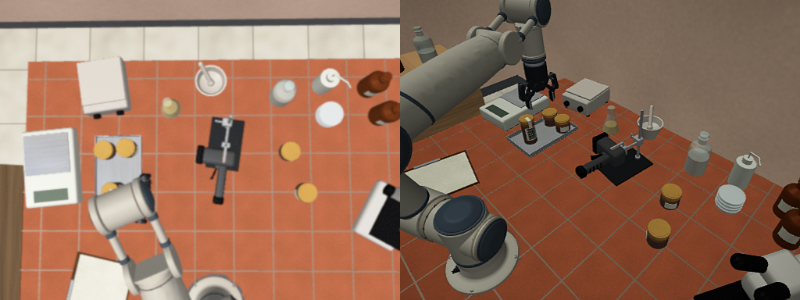

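The jar stands upright in the tray (528,128 in the side half), its lid at z 133. The other jars are where they were and the arm is clear.

```bash
python3 -c "
from plant import sign_off; print(sign_off())"
```

```text
the job is handed in; nothing more can be done
None
```

The tall jar was stood in front of the scanner with its barcode facing the window, the trigger was squeezed fully and released, and the jar now stands upright in the tray beside the other two; the job was handed in at about 19 s.

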